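# Slide the tall crate home into its bay

## Robot

A 7-joint arm with a two-finger parallel gripper is mounted at the origin on a cart in front of the work surface, level with it; the furniture and walls round the work are solid. World frame = base frame: x ahead of the robot, y to its left, z up, the work surface at z = 0. Lengths are in m, angles in rad, forces in N, time in s.
With the tool pointing down it reaches from about 0.425 to 0.875 m from the base axis. Payload 4.7 kg.
Tool frame: the origin (TCP) lies at the very end of the fingers, on their centre line; the grasp point (between the pads) lies 19 mm behind it; z points along the fingers, y is the line along which they close (so a half turn about z gives the same grasp; the last joint's range is limited). The gripper opens to 87 mm and grips with 3 to 60 N. Pads are 19 mm wide; open, the fingers measure 117 mm over their backs; the gripper's body (75 mm by 190 mm) begins 51 mm behind the grasp point.
Start: joints at [0.014, 0.321, -0.07, 1.45, 0.023, 1.371, -0.057], TCP at [0.65, -0, 0.223] pointing down, gripper open.
Joint ranges: [-2.86, 2.86], [-0.3, 2.09], [-1.38, 1.24], [0.06, 2.45], [-1.56, 4.7], [0.09, 2.05], [-2.69, 2.69]. Speed limits (rad/s): [2.57, 2.57, 3.14, 3.14, 3.14, 3.14, 3.14].

## Interface

Orientations are given as a rotation vector (axis times angle).
In Python, from bench import ctrl, get_image, job gives the robot as it stands.
- The arm moves only by the shell command python3 -m crank 'ROWS' [FORCE]. ROWS is JSON, a list that holds one entry, the list of rows, each a list of 5 numbers: the shift along the tool's x, y, z in mm, then the turn about the tool's z in rad, then the closure, from -1 (fully open) to 1 (shut), so that 0 is half open. A call has 1 to 10 rows; each row shifts and turns the commanded pose from where the row before left it, along the tool's axes as they then stand; what a row does not reach is not made up. A row lasts 1/12 s, in which the tool goes at most 41.7 mm and 7.16 degrees, less where a joint would pass 70% of its speed; a pose out of reach is approached as far as the arm can. A call with a gripper value outside its range is refused whole. The fingers move at their own pace and stop on an object; FORCE is the grip in N (left out, the last holds). Time passes only in rows, so rows that do not move let the fingers close. It gives the time, the measured TCP pose, the force, the opening and the grip force at its end, in the units of the state.
- ctrl.get_state(): the state, without advancing time (a new reading comes with each control period).
- get_image(name): name is "scene" or "side" or "wrist"; returns a dict with "pixels" (420x560x3 uint8, red, green, blue), "fx", "fy", "cx", "cy" (pixels), "T" (4x4, takes a point from camera to world coordinates); the wrist camera has in their place "T_tool_cam" (4x4, takes a point from camera to tool coordinates, whose origin is the TCP and whose axes are the flange's). Camera axes: x right, y down, z forward; pixel columns grow to the right and rows downward; lengths in m; the calibration is good to about 2 mm. A picture is of the moment at which its call begins: read the wrist's pose just before it. There is no depth.
- job.close_job(): hands the job in; it is judged then, once.
The state is a dict: "time": time; "joint_positions": joint angles; "qd": joint speeds; "joint_torque": joint torques, N m; "position": TCP position; "tool_rot": TCP orientation; "ft_force": force on the tool from outside, world axes, zero at the start; "torque": the same for the moment, N m; "grip_width": opening from 0.0 (shut) to 1.0 (fully open); "grip_force": force on a finger pad.
Only numpy, scipy, OpenCV 4.12 (cv2) and the standard library are available. Lean on these libraries where they do the work, as an engineer would, in place of code of your own. Each camera call takes 0.05 s, during which the arm holds its last target. There are 200 camera calls.

## Task

Push the tall, top-heavy wooden crate across the table into its bay, the low three-sided metal kerb beyond it, until its base is fully home and square against the bay's back stop. Push it gently with the fingertips, only low down on the projecting front sill of its base, so that it slides flat and never tips; do not grasp or lift anything, and leave the other things where they stand. Finish with the hand clear of the crate.

Things in the scene. Friction and masses are not known exactly. Their poses are not given: they have to be found in the camera images.
- crate: Tall wooden crate, about 0.9 kg, top-heavy, on four 4 mm rubber feet (friction about 0.65; sliding takes 4 to 8 N, up to 18 N if also pressed down). Base 146 (x) x 150 (y) mm, top at 38 mm. Origin: centre of the base's footprint, on the table. x axis: from the front sill to the rear, which faces the bay; y left, z up. Front face at x = -73 mm, rear face at x = +73 mm.
- crate_sill (a point): Middle of the vertical front face of the crate's sill, 20 mm above the table; axes as the crate's. The sill is the part of the base that projects 54 mm in front of the slatted box: 150 mm wide, from 4 to 38 mm above the table. Push here.
- crate_top (a point): Centre of the slatted box's top rim, 154 mm above the table. The box is 92 (x) x 140 (y) mm, its rear face flush with the base's rear; the tin and spice jar in it reach 191 mm. Pushed up here the crate tips over; pushed below about 55 mm it slides.
- crate_bay: The bay: aluminium kerb rails fixed to the table, 24 mm high, 12 mm thick, no floor: a back stop and two side rails 60 mm long, 166 mm apart inside. Origin: middle of the stop's inner face, at table height. x axis: into the stop, away from the mouth; y left. Crate home: its origin at x = -73, y = 0 mm here, its axes parallel to the bay's, its sill's front 146 mm from the stop.
- bay_mouth (a point): Middle of the bay's open mouth, at table height, 98 mm in front of the stop; axes as the bay's. Mouth pieces flare outwards by 0.45 rad from the side rails' ends, to about 202 mm apart inside.
- jar_rose: Jar with cream lid, 59 mm wide, 64 mm high, left of the bay; origin under its centre. Bystander.
- jar_cocoa: Jar with red lid, 53 mm wide, 56 mm high, left of the bay; origin under its centre. Bystander.
- timer: Round kitchen timer with blue-green dial, 72 mm wide, 48 mm high, further left of the bay; origin under its centre. Bystander.
- stamp_1: Lighter-coloured wooden stamp, 36 mm wide, 74 mm high, right of the bay; origin under its centre. Bystander.
- stamp_2: Dark wooden stamp, 36 mm wide, 74 mm high, right of the bay; origin under its centre. Bystander.
- tin_7: Low tin, blue side and silver top, 86 mm wide, 40 mm high, standing to the right in front; origin under its centre. Bystander.
Not all that is in view belongs to the job. There is more than one size of the crate; the one meant has the size given above. There is more than one size of the crate_bay; the one meant has the size given above.

How it is judged:
By the outcome, as a careful person would: the job done as asked, in the order asked, and still so for the second after the job is handed in, with the robot touching nothing.
It also fails if it takes over 42 s, if anything falls off the work surface, if the arm or the gripper's body presses on something with over 40 N, if the wrist force passes 120 N, or if a joint passes its speed limit or range.

## Working session

There is one attempt and no reset: what is moved stays moved. The work goes in short steps, Python scripts to look and compute and a shell command to move; the robot and the scene stay as the last step left them, time stands still between calls to the robot, and variables do not carry over. Pictures are saved under pics/ and viewed, at most 10 in all, crops included, and the job is handed in when it is done.

```bash
mkdir -p pics
cat > h.py <<'E'
import numpy as np,cv2
from bench import ctrl,get_image,job
from scipy.spatial.transform import Rotation as R
def snap(n,f):
    im=get_image(n); cv2.imwrite('pics/'+f,im['pixels'][:,:,::-1]); np.savez('pics/'+f+'.npz',**{k:v for k,v in im.items()}); return im
def ray(im,u,v,z,T=None):
    T=np.array(im['T']) if T is None else T
    d=T[:3,:3]@np.array([(u-im['cx'])/im['fx'],(v-im['cy'])/im['fy'],1]); o=T[:3,3]
    return o+d*(z-o[2])/d[2]
def proj(im,p):
    T=np.array(im['T']); q=T[:3,:3].T@(np.array(p)-T[:3,3]); return im['fx']*q[0]/q[2]+im['cx'],im['fy']*q[1]/q[2]+im['cy']
E
python3 - <<'E'
from h import *
for n in('scene','side'):
    im=snap(n,n+'0.png'); print(im['T'],im['fx'])
s=ctrl.get_state();print(s); print(R.from_rotvec(s['tool_rot']).as_matrix().round(3))
E
```

```text
[[ 0.46857782 -0.65215272  0.59592924 -0.29411519]
 [-0.88340798 -0.3420735   0.32027497 -0.48445006]
 [-0.00501659 -0.67652239 -0.73640497  1.2634148 ]
 [ 0.          0.          0.          1.        ]] 522.7698608466546
[[ 0.999714   -0.005596   -0.02325098  0.63327912]
 [ 0.01885628 -0.41354576  0.91028806 -1.27661342]
 [-0.01470931 -0.91046614 -0.41332196  0.69058776]
 [ 0.          0.          0.          1.        ]] 499.5720956416363
{'time': 0.1, 'joint_positions': array([ 0.01409291,  0.32172774, -0.07007453,  1.45154953,  0.022574  ,
        1.37078693, -0.05689359]), 'qd': array([ 0.00091406, -0.00167007, -0.00304107, -0.00061582, -0.00022611,
        0.00021573, -0.00039966]), 'joint_torque': array([ 1.37795760e-04, -4.92569017e+01, -4.06077392e-01, -3.13399816e+01,
       -6.42974046e-02,  3.95253638e-02,  6.49213871e-05]), 'position': array([ 6.49510264e-01, -4.06649466e-05,  2.21586254e-01]), 'tool_rot': array([-2.22060510e+00, -2.22066377e+00,  1.94777920e-03]), 'ft_force': array([1.08823382, 0.20346225, 0.39461103]), 'torque': array([-0.03438674,  0.00349151, -0.00774905]), 'grip_force': 0.0, 'grip_width': 0.9971771876059926}
[[-0.     1.    -0.002]
 [ 1.     0.    -0.   ]
 [-0.    -0.002 -1.   ]]
```

View pics/scene0.png

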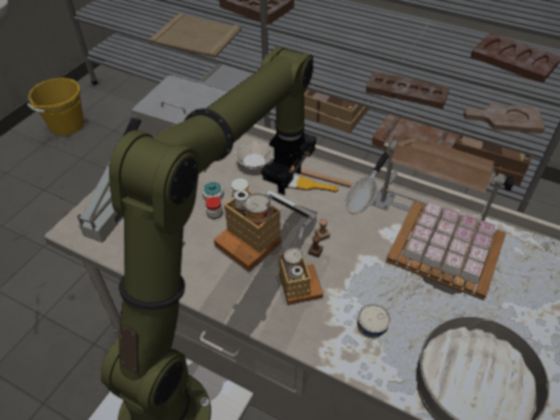

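View pics/side0.png

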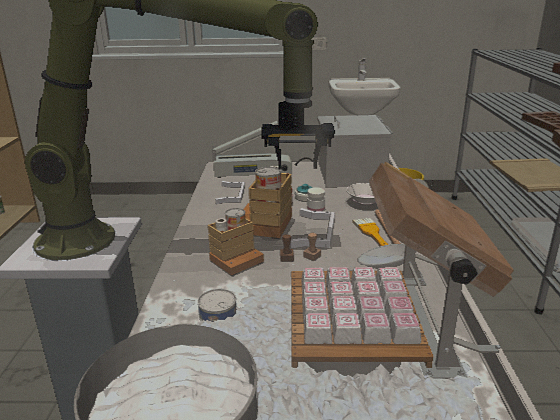

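Run:
```python
import cv2,numpy as np
a=cv2.imread('pics/scene0.png'); b=cv2.imread('pics/side0.png')
A=cv2.resize(a[165:310,180:340],None,fx=4,fy=4,interpolation=3)  # 640x580
B=cv2.resize(b[150:285,200:350],None,fx=5,fy=4.4,interpolation=3)
B=cv2.resize(b[150:285,200:350],None,fx=4.4,fy=4.4,interpolation=3)
cv2.imwrite('pics/cA.png',A);cv2.imwrite('pics/cB.png',B)
```

```text
(no output)
```

View pics/cA.png

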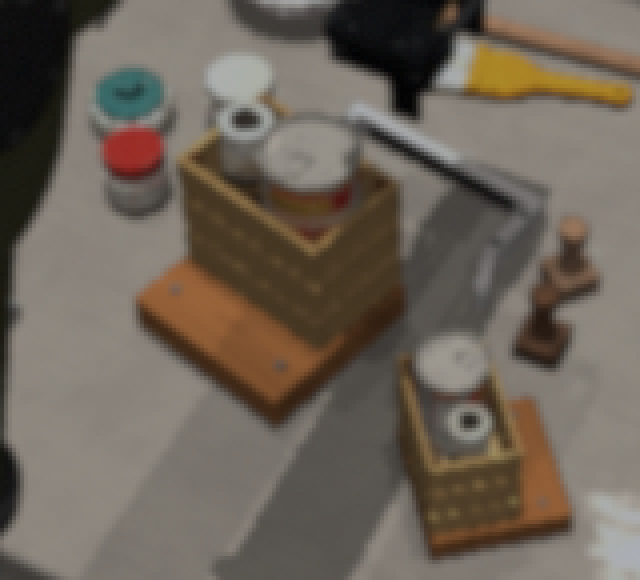

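View pics/cB.png

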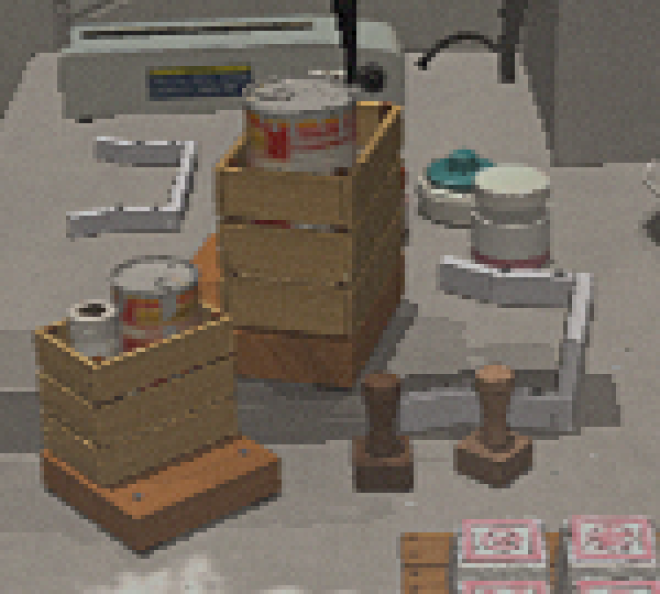

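Run:
```python
from h import *
def L(n): return dict(np.load('pics/%s.png.npz'%n))
S,D=L('scene0'),L('side0')
a=lambda x,y,z:(ray(S,180+(x+.5)/4-.5,165+(y+.5)/4-.5,z)*1000).round(1)
b=lambda x,y,z:(ray(D,200+(x+.5)/4.4-.5,150+(y+.5)/4.4-.5,z)*1000).round(1)
fl,fr,rr=a(138,302,.038),a(277,402,.038),a(405,296,.038)
print('fl',fl,'fr',fr,'rr',rr,np.linalg.norm(fr-fl),np.linalg.norm(rr-fr), np.degrees(np.arctan2(*(rr-fr)[1::-1])),np.degrees(np.arctan2(*(fl-fr)[1::-1]))-90)
print('side rr',b(352,355,.038),'fr',b(220,345,.038))
print('box top scene',[a(*p,.154) for p in((182,160),(316,248),(402,183))])
print('box top side',[b(*p,.154) for p in((218,167),(352,180),(402,103))])
print('scene bay: stop L,R', a(355,107,.024),a(547,188,.024))
print('side bay: far outer corner, near outer corner', b(592,274,.024),b(577,397,.024),'inner far,near',b(570,280,.024),b(560,392,.024))
print('far rail end/inner', b(497,278,.024),b(440,262,.024))
```

```text
fl [490.  171.1  38. ] fr [458.3  30.8  38. ] rr [589.   -4.7  38. ] 143.83664345360677 135.43537204142794 -15.195752549441098 -12.731876132462617
side rr [602.3 -17.   38. ] fr [515.9  -2.   38. ]
box top scene [array([542.7, 153.4, 154. ]), array([514.7,  25.3, 154. ]), array([597. ,   1.1, 154. ])]
box top side [array([517.5,  20.9, 154. ]), array([603.6,  -1.9, 154. ]), array([635.5, 133.5, 154. ])]
scene bay: stop L,R [758.7 132.9  24. ] [750.6 -47.4  24. ]
side bay: far outer corner, near outer corner [769.3 132.9  24. ] [745. -49.  24.] inner far,near [753.1 123.2  24. ] [734.7 -42.2  24. ]
far rail end/inner [701.9 127.1  24. ] [662.2 154.3  24. ]
```

Run:
```python
from h import *
s=ctrl.get_state();im=snap('wrist','w0.png')
T=np.eye(4);T[:3,:3]=R.from_rotvec(s['tool_rot']).as_matrix();T[:3,3]=s['position']
print(im['T_tool_cam'],im['fx']);np.save('pics/w0T.npy',T@im['T_tool_cam'])
```

```text
[[ 1.36148728e-03 -9.60756068e-01 -2.77391284e-01  7.64057264e-02]
 [ 9.99998940e-01  1.16492800e-03  8.73402319e-04  5.61680782e-05]
 [-5.15985702e-04 -2.77392180e-01  9.60756635e-01 -1.61761105e-01]
 [ 0.00000000e+00  0.00000000e+00  0.00000000e+00  1.00000000e+00]] 307.2647848450214
```

View pics/w0.png

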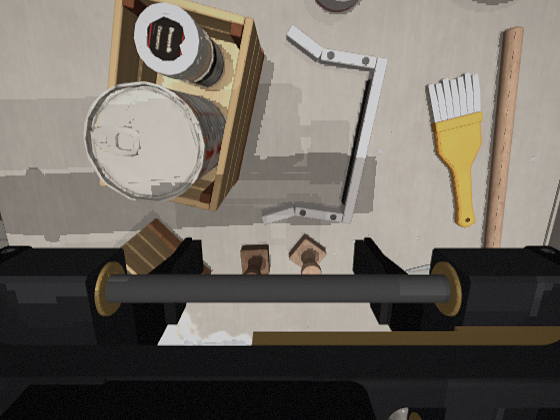

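```bash
python3 - <<'E'
from h import *
im=dict(np.load('pics/w0.png.npz'));T=np.load('pics/w0T.npy')
r=lambda u,v,z:(ray(im,u,v,z,T)*1000).round(1)
A,B=r(386,60,.024),r(351,222,.024)
print('outer',A,B,np.linalg.norm(A-B),np.degrees(np.arctan2(*(A-B)[:2])))
print('inner top',r(375,68,.024),r(346,210,.024))
print('rail ends L',r(323,49,.024),r(320,60,.024),'R',r(300,205,.024),r(298,218,.024))
print('flare tips', r(288,38,.024),r(262,221,.024))
print('rear rim', r(265,25,.154),r(215,209,.154),r(245,0,.154))
E
python3 - <<'E'
import cv2
a=cv2.imread('pics/w0.png')
cv2.imwrite('pics/cw.png',cv2.resize(a[0:235,95:400],None,fx=2.5,fy=2.5,interpolation=2))
E
```

```text
outer [765.3 135.3  24. ] [740.3 -48.   24. ] 184.9969999756753 7.766560890844794
inner top [754.3 127.4  24. ] [733.1 -32.5  24. ]
rail ends L [697.5 145.9  24. ] [694.7 135.2  24. ] R [676.8 -26.3  24. ] [674.7 -42.9  24. ]
flare tips [660.2 156.3  24. ] [630.3 -46.9  24. ]
rear rim [641.1 135.1 154. ] [600.9   7.5 154. ] [628.2 149.6 154. ]
```

View pics/cw.png

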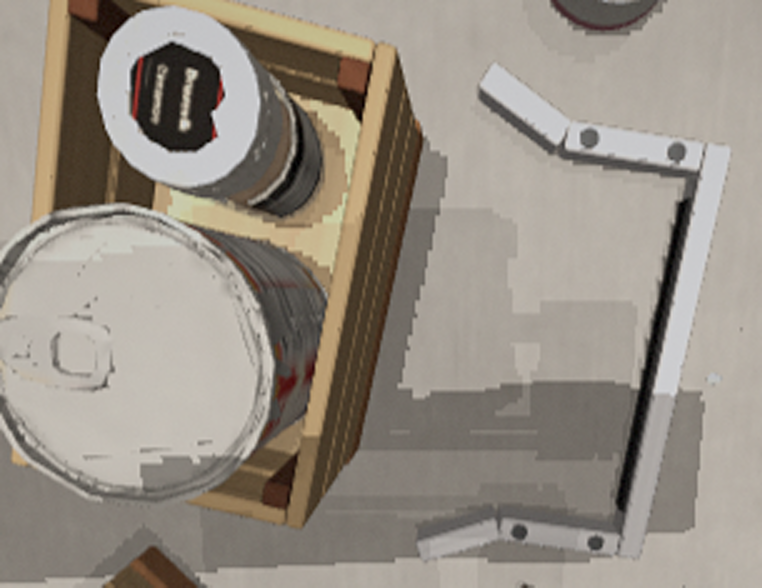

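Run:
```python
from h import *
im=dict(np.load('pics/w0.png.npz'));T=np.load('pics/w0T.npy')
r=lambda x,y,z:(ray(im,95+(x+.5)/2.5-.5,(y+.5)/2.5-.5,z,T)*1000).round(1)
def seg(n,p,q,z):
    A,B=r(*p,z),r(*q,z);print(n,A,B,'mid',((A+B)/2).round(1),np.linalg.norm(A-B).round(1),np.degrees(np.arctan2(*(A-B)[:2])).round(1))
seg('stop outer',(730,147),(637,556),.024)
seg('stop inner',(705,143),(619,553),.024)
seg('railL inner',(563,149),(693,174),.024)
seg('railR inner',(500,520),(620,537),.024)
seg('rim rear',(397,47),(303,525),.154)
seg('base rear top',(423,125),(357,458),.038)
seg('base rear bot',(423,140),(357,458),.004)
```

```text
stop outer [765.9 136.7  24. ] [738.4 -48.1  24. ] mid [752.2  44.3  24. ] 186.8 8.5
stop inner [755.1 138.3  24. ] [729.5 -46.6  24. ] mid [742.3  45.9  24. ] 186.7 7.9
railL inner [694.6 135.9  24. ] [751.  126.1  24. ] mid [722.8 131.   24. ] 57.2 -80.1
railR inner [670.4 -29.7  24. ] [729.4 -38.3  24. ] mid [699.9 -34.   24. ] 59.6 -81.7
rim rear [633.6 139.  154. ] [601.5   7.  154. ] mid [617.6  73.  154. ] 135.8 13.7
base rear top [635.4 142.4  38. ] [603.6   3.9  38. ] mid [619.5  73.2  38. ] 142.1 12.9
base rear bot [633.9 142.8   4. ] [599.1  -3.2   4. ] mid [616.5  69.8   4. ] 150.1 13.4
```

Run:
```python
from h import *
S=dict(np.load('pics/scene0.png.npz'));D=dict(np.load('pics/side0.png.npz'))
a=lambda x,y,z:(ray(S,180+(x+.5)/4-.5,165+(y+.5)/4-.5,z)*1000).round(0)
b=lambda x,y,z:(ray(D,200+(x+.5)/4.4-.5,150+(y+.5)/4.4-.5,z)*1000).round(0)
print('red',a(133,150,.056),'cream',a(240,78,.064),b(512,180,.064),'timer',a(130,95,.048),b(460,170,.045))
print('small base side',[b(*p,.026) for p in((42,455),(138,522),(280,460))],'rim',[b(*p,.1) for p in((38,330),(97,370),(235,312))])
print('stamps',b(385,470,0),b(495,465,0))
```

```text
red [608. 250.  56.] cream [710. 212.  64.] [716. 210.  64.] timer [665. 291.  48.] [680. 275.  45.]
small base side [array([ 416., -123.,   26.]), array([ 483., -200.,   26.]), array([ 561., -130.,   26.])] rim [array([ 416., -102.,  100.]), array([ 458., -154.,  100.]), array([533., -79., 100.])]
stamps [624. -98.   0.] [692. -92.   0.]
```

```bash
python3 -m crank '[[[0,0,-12,-0.12,-1],[0,0,-15,-0.12,-1],[0,0,-15,-0.12,-1],[0,0,-10,-0.12,-1],[0,0,0,-0.12,-1],[0,0,0,-0.12,-1],[0,0,0,-0.12,-1],[0,0,0,-0.12,-1],[0,0,0,-0.12,-1],[0,0,0,-0.12,-1]]]'
```

```text
time: 0.98
position: [0.6498, -0.0, 0.2741]
tool_rot: [-0.57, -3.089, 0.0]
ft_force: [-0.0, -0.1, 0.3]
grip_width: 0.998
grip_force: 0.0
```

```bash
python3 -m crank '[[[0,0,0,-0.11,-1],[0,0,0,-0.021,-1],[28,8,0,0,-1],[28,8,0,0,-1],[28,8,0,0,-1],[28,8,0,0,-1],[28,8,0,0,-1],[28,8,0,0,-1],[30,6,0,0,-1],[30,6,0,0,-1]]]'; python3 -m crank '[[[0,0,0,0,-1],[0,0,0,0,-1]]]'
python3 - <<'E'
from h import *
s=ctrl.get_state();im=snap('wrist','w1.png')
T=np.eye(4);T[:3,:3]=R.from_rotvec(s['tool_rot']).as_matrix();T[:3,3]=s['position']
np.save('pics/w1T.npy',T@im['T_tool_cam']);print(s['position'],np.degrees(np.arctan2(T[1,0],T[0,0])))
E
```

```text
time: 1.82
position: [0.4413, 0.113, 0.2743]
tool_rot: [-0.38, -3.118, 0.0]
ft_force: [-0.7, 0.9, 1.0]
grip_width: 1.001
grip_force: 0.0
time: 1.98
position: [0.442, 0.1132, 0.2751]
tool_rot: [0.375, 3.117, -0.001]
ft_force: [0.7, -0.4, -0.2]
grip_width: 1.003
grip_force: 0.0
[0.44196653 0.11318324 0.27506413] 166.2845205706258
```

View pics/w1.png

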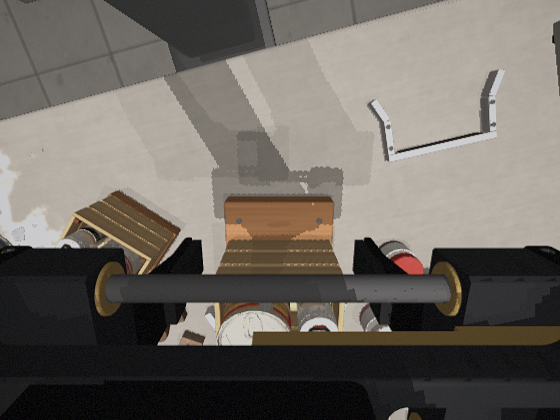

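Run:
```python
from h import *
im=dict(np.load('pics/w1.png.npz'));T=np.load('pics/w1T.npy')
r=lambda u,v,z:(ray(im,u,v,z,T)*1000).round(1)
print(r(224.5,203.5,.038),r(333.5,203.5,.038),r(225,196.5,.004),r(333,197,.004))
p=im['pixels'].astype(int)
for u in(235,280,325): print(p[190:212,u].sum(1))
print(p[208,218:232].sum(1),p[208,326:342].sum(1))
```

```text
[460.7  35.5  38. ] [495.3 178.3  38. ] [458.6  31.    4. ] [496.4 183.5   4. ]
[388 388 393 377 320 308 237 156 175 163 167 190 253 297 304 321 320 311
 293 286 293 306]
[383 387 392 379 318 302 227 174 170 166 156 178 260 299 310 310 316 311
 296 300 307 310]
[386 388 388 395 346 307 238 163 170 159 153 176 259 309 319 310 316 311
 317 314 313 317]
[394 391 390 386 389 385 269 274 289 294 294 289 296 296] [314 322 315 320 319 321 313 271 392 392 393 389 389 392 379 535]
```

```bash
python3 -m crank '[[[0,0,30,0,-1],[0,0,36,0,-1],[0,0,36,0,-1],[0,0,36,0,-1],[0,0,36,0,-1],[0,0,36,0,-1],[0,0,28,0,-1],[0,0,14,0,-1],[0,0,6,0,-1],[0,0,0,0,-1]]]'; python3 -m crank '[[[-3,0,0,0,-1],[-5,0,0,0,-1],[-5,0,0,0,-1],[-3,0,0,0,-1],[-2,0,0,0,-1],[-2,0,0,0,-1],[0,0,0,0,-1]]]'
```

```text
time: 2.87
position: [0.4423, 0.1116, 0.0149]
tool_rot: [-0.378, -3.115, 0.001]
ft_force: [0.3, 0.6, 0.5]
grip_width: 1.0
grip_force: 0.0
time: 3.45
position: [0.4628, 0.1075, 0.0169]
tool_rot: [0.376, 3.118, 0.0]
ft_force: [0.7, 0.1, -0.1]
grip_width: 0.997
grip_force: 0.0
```

```bash
python3 -m crank '[[[-2,0,0,0,-1],[-2,0,0,0,-1],[-2,0,0,0,-1],[0,0,0,0,-1]]]';python3 -m crank '[[[-2,0,0,0,-1],[-2,0,0,0,-1],[-2,0,0,0,-1]]]'
```

```text
time: 3.78
position: [0.4649, 0.1069, 0.0159]
tool_rot: [-0.374, -3.113, 0.002]
ft_force: [-7.6, 1.4, 5.0]
grip_width: 0.999
grip_force: 3.7
time: 4.03
position: [0.4702, 0.1057, 0.0159]
tool_rot: [-0.373, -3.112, 0.002]
ft_force: [-8.6, 2.0, 6.5]
grip_width: 1.001
grip_force: 4.3
```

```bash
python3 -m crank '[[[-3,0,0,0.008,-1],[-4,0,0,0.008,-1],[-4,0,0,0.008,-1],[-4,0,0,0.008,-1],[-4,0,0,0,-1],[-4,0,0,0,-1],[-4,0,0,0,-1],[-4,0,0,0,-1],[-4,0,0,0,-1],[-4,0,0,0,-1]]]'
python3 - <<'E'
from h import *
s=ctrl.get_state();im=snap('wrist','w2.png');d=snap('side','side2.png')
T=np.eye(4);T[:3,:3]=R.from_rotvec(s['tool_rot']).as_matrix();T[:3,3]=s['position']
np.save('pics/w2T.npy',T@im['T_tool_cam']);print(s['position'],np.degrees(np.arctan2(T[1,0],T[0,0])))
cv2.imwrite('pics/c2.png',np.vstack([cv2.resize(d['pixels'][150:250,230:350],None,fx=5,fy=5)[:,:,::-1]]))
E
```

```text
time: 4.87
position: [0.5081, 0.0958, 0.0158]
tool_rot: [-0.423, -3.106, 0.001]
ft_force: [-7.4, 2.5, 5.3]
grip_width: 1.001
grip_force: 4.2
[0.50810391 0.0958145  0.01580784] 164.50142313149007
```

View pics/c2.png

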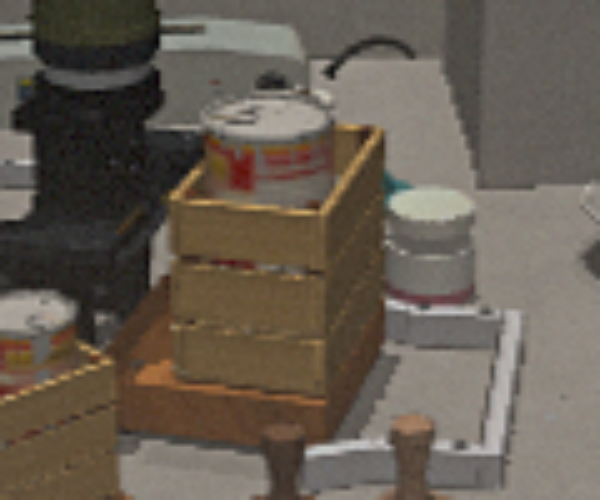

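Run:
```python
from h import *
D=dict(np.load('pics/side2.png.npz'))
b=lambda x,y,z:(ray(D,230+(x+.5)/5-.5,150+(y+.5)/5-.5,z)*1000).round(1)
c=np.array([.99,-.143]);l=np.array([.143,.99])
stop=np.array([741,45.2])
for n,x,y,z in(('rim rn',325,210,.154),('rim rf',383,128,.154),('rim fn',170,200,.154),('base rn top',327,404,.038),('base rf top',384,308,.038),('bay of',521,312,.024),('bay on',507,456,.024)):
    p=b(x,y,z); q=p[:2]-stop; print(n,p,(q@c).round(1),(q@l).round(1))
```

```text
rim rn [645.  -10.2 154. ] -87.1 -68.6
rim rf [680.7 114.4 154. ] -69.6 59.9
rim fn [558.9   5.5 154. ] -174.6 -65.3
base rn top [645.9 -18.   38. ] -85.1 -76.2
base rf top [682.1 109.2  38. ] -67.5 54.9
bay of [768.1 132.1  24. ] 14.4 89.9
bay on [745.2 -54.5  24. ] 18.4 -98.1
```

```bash
python3 -m crank '[[[-4,-0.3,0,-0.007,-1],[-4,-0.3,0,-0.007,-1],[-4,-0.4,0,-0.007,-1],[-4,-0.4,0,-0.007,-1],[-4,-0.5,0,-0.007,-1],[-4,-0.5,0,-0.007,-1],[-4,-0.5,0,-0.007,-1],[-4,-0.6,0,-0.007,-1],[-4,-0.6,0,-0.007,-1],[-4,-0.6,0,-0.007,-1]]]'
cat >> h.py <<'E'
def pred():
    s=ctrl.get_state();M=R.from_rotvec(s['tool_rot']).as_matrix();f=-M[:2,0];l=np.array([-f[1],f[0]])
    p=s['position'][:2]*1000+9.5*f+1.6*l-np.array([741,45.2]);c=np.array([.99,-.143]);d=np.array([.143,.99])
    r=p+146*f;print('face',(p@c).round(1),(p@d).round(1),'rear',(r@c).round(1),(r@d).round(1),'relyaw',np.degrees(np.arctan2(f@d,f@c)).round(2),s['ft_force'].round(1))
E
python3 -c 'from h import *;pred()'
```

```text
time: 5.8
position: [0.5463, 0.081, 0.0158]
tool_rot: [-0.314, -3.12, 0.001]
ft_force: [-7.4, 1.5, 3.6]
grip_width: 1.003
grip_force: 3.8
face -188.3 8.7 rear -42.5 0.3 relyaw -3.29 [-7.4  1.5  3.6]
```

```bash
python3 -m crank '[[[-4,-0.6,0,-0.007,-1],[-4,-0.6,0,-0.007,-1],[-4,-0.7,0,-0.007,-1],[-4,-0.7,0,-0.007,-1],[-4,-0.8,0,-0.007,-1],[-4,-0.8,0,-0.007,-1],[-3,-0.7,0,-0.007,-1],[-3,-0.7,0,-0.007,-1]]]'
python3 - <<'E'
from h import *
pred()
d=snap('side','side3.png')
cv2.imwrite('pics/c3.png',cv2.resize(d['pixels'][150:250,230:350],None,fx=6,fy=6,interpolation=2)[:,:,::-1])
E
```

```text
time: 6.47
position: [0.5749, 0.0701, 0.0157]
tool_rot: [-0.227, -3.127, 0.001]
ft_force: [-7.6, 1.3, 3.6]
grip_width: 1.0
grip_force: 3.9
face -158.5 2.5 rear -12.5 2.3 relyaw -0.09 [-7.6  1.3  3.6]
```

View pics/c3.png

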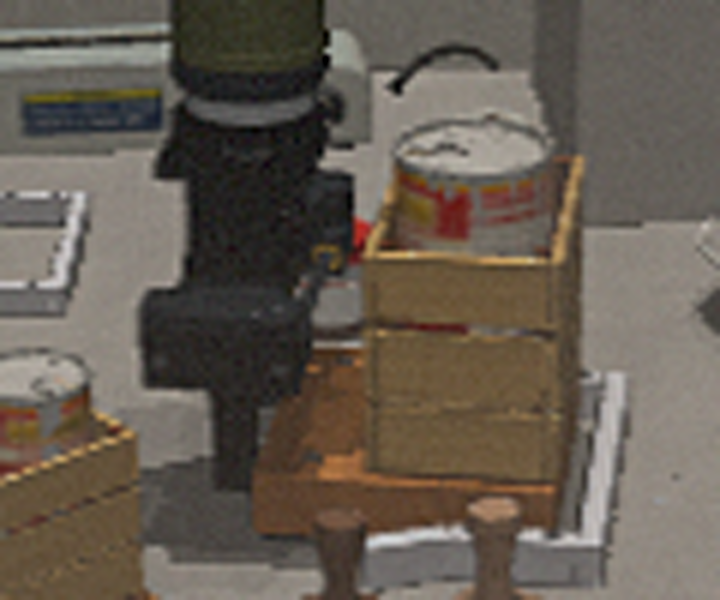

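```bash
python3 -m crank '[[[-2,-0.3,0,0,-1],[-2,-0.3,0,0,-1],[-2,-0.3,0,0,-1],[-2,-0.3,0,0,-1],[-1,0,0,0,-1]]]'; python3 -m crank '[[[-1,0,0,0,-1],[-1,0,0,0,-1]]]'; python3 -m crank '[[[-1,0,0,0,-1],[-1,0,0,0,-1]]]';python3 -c 'from h import *;pred()'
```

```text
time: 6.93
position: [0.5842, 0.0678, 0.0157]
tool_rot: [-0.227, -3.129, 0.001]
ft_force: [-7.1, 1.9, 3.0]
grip_width: 0.999
grip_force: 3.4
time: 7.1
position: [0.5857, 0.0675, 0.0157]
tool_rot: [-0.227, -3.128, 0.001]
ft_force: [-7.1, 0.9, 2.2]
grip_width: 1.0
grip_force: 3.6
time: 7.27
position: [0.5865, 0.0674, 0.0157]
tool_rot: [-0.227, -3.125, 0.001]
ft_force: [-12.3, 2.2, 7.6]
grip_width: 0.998
grip_force: 6.1
face -146.6 1.4 rear -0.5 1.2 relyaw -0.09 [-12.3   2.2   7.6]
```

Force is rising at the predicted home position: the stop has been reached. I'll press on a little to seat it square.

```bash
python3 -m crank '[[[-1,0,0,0,-1],[-0.5,0,0,0,-1]]]'; python3 -m crank '[[[-1,0,0,0,-1],[0,0,0,0,-1]]]';python3 -c 'from h import *;pred();s=ctrl.get_state();print(s["torque"])'
```

```text
time: 7.43
position: [0.5865, 0.0674, 0.0157]
tool_rot: [-0.227, -3.122, 0.002]
ft_force: [-14.9, 1.5, 10.6]
grip_width: 1.0
grip_force: 7.6
time: 7.6
position: [0.5865, 0.0674, 0.0156]
tool_rot: [-0.226, -3.12, 0.002]
ft_force: [-16.6, 1.2, 11.5]
grip_width: 1.003
grip_force: 8.4
face -146.6 1.5 rear -0.6 1.3 relyaw -0.08 [-16.6   1.2  11.5]
[ 0.38399803  3.40554341 -0.08568223]
```

```bash
P='from h import *;pred();s=ctrl.get_state();print(s["torque"].round(2))'; python3 -m crank '[[[0,0,0,0.012,-1],[0,0,0,0,-1]]]' >/dev/null; python3 -c "$P"; python3 -m crank '[[[0,0,0,-0.012,-1],[0,0,0,-0.012,-1],[0,0,0,0,-1]]]'>/dev/null; python3 -c "$P"; python3 -m crank '[[[0,0,0,0.012,-1],[0,0,0,0,-1]]]' >/dev/null; python3 -c "$P"
```

```text
face -146.8 1.7 rear -0.8 0.1 relyaw -0.63 [-18.    0.9  10.8]
[0.82 3.44 0.85]
face -147.0 1.6 rear -1.0 2.9 relyaw 0.51 [-16.5   3.4  11.2]
[ 0.16  3.55 -0.85]
face -146.6 1.6 rear -0.5 1.3 relyaw -0.11 [-15.4   2.2  10.5]
[ 0.51  3.19 -0.22]
```

The resistance is symmetric both ways, so the crate is square against the stop. Now I'll back off and lift.

```bash
python3 -m crank '[[[2,0,0,0,-1],[3,0,0,0,-1],[5,0,0,0,-1],[10,0,0,0,-1],[15,0,0,0,-1],[20,0,0,0,-1],[20,0,0,0,-1],[10,0,-10,0,-1],[0,0,-25,0,-1],[0,0,-25,0,-1]]]'; python3 -m crank '[[[0,0,-30,0,-1],[0,0,-30,0,-1],[0,0,-30,0,-1],[0,0,-30,0,-1],[0,0,-30,0,-1],[0,0,-15,0,-1],[0,0,0,0,-1],[0,0,0,0,-1]]]'
python3 - <<'E'
from h import *
s=ctrl.get_state();im=snap('wrist','w4.png');d=snap('side','side4.png')
T=np.eye(4);T[:3,:3]=R.from_rotvec(s['tool_rot']).as_matrix();T[:3,3]=s['position']
np.save('pics/w4T.npy',T@im['T_tool_cam'])
a=cv2.resize(d['pixels'][150:270,230:370],None,fx=5,fy=5,interpolation=2)[:,:,::-1][:600,:400*2]
b=im['pixels'][100:280,180:470,::-1]
out=np.zeros((600,800,3),np.uint8)
out[:330,:385]=cv2.resize(d['pixels'][150:270,230:370],(385,330),interpolation=2)[:,:,::-1]
out[330:,:]=0; w=im['pixels'][60:260,150:450,::-1]; out[:270,390:795]=cv2.resize(w,(405,270),interpolation=2)
cv2.imwrite('pics/c4.png',out)
E
```

```text
time: 9.02
position: [0.507, 0.0783, 0.0765]
tool_rot: [-0.228, -3.132, 0.001]
ft_force: [0.4, 0.8, 0.3]
grip_width: 1.001
grip_force: 0.0
time: 9.68
position: [0.5092, 0.0786, 0.2424]
tool_rot: [0.229, 3.13, 0.0]
ft_force: [0.2, -0.4, -0.0]
grip_width: 1.003
grip_force: 0.0
```

View pics/c4.png

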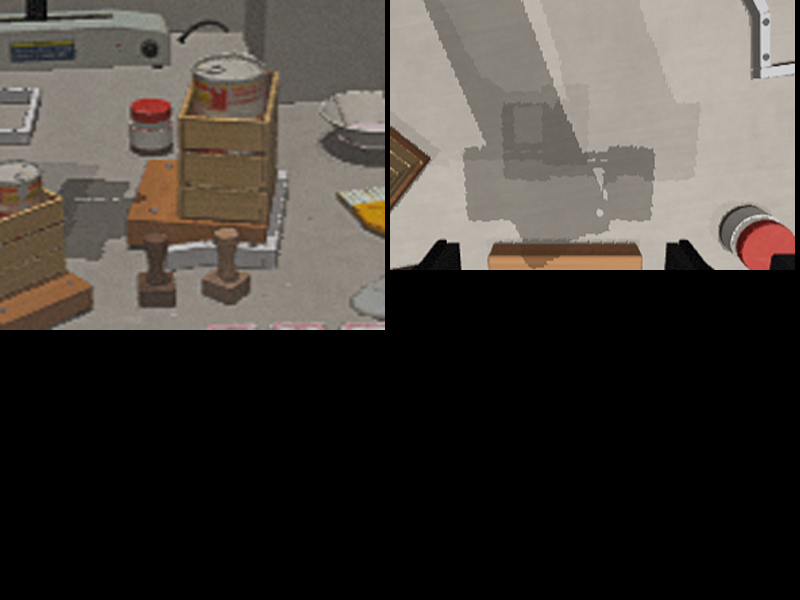

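The crate stands upright inside the bay: its base, at about (200,215), touches the stop at about (275,210). The stamps and jars are undisturbed, and in the wrist view the sill edge at row 250 is parallel to the hand.

```bash
python3 -c 'from bench import job;print(job.close_job())'
```

```text
the job is handed in; nothing more can be done
None
```

The crate was pushed flat on its sill into its bay until it was home and square against the back stop. It stayed upright, the hand finished clear of it, the bystanders in the final views were still in place, and the job was handed in after about 10 s.

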